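Star-tighten a chamber window ring

ROBOT

A 6-joint arm with a two-finger parallel gripper is mounted at the origin on a cart in front of the work surface, level with it; the furniture and walls round the work are solid. World frame = base frame: x ahead of the robot, y to its left, z up, the work surface at z = 0. Lengths are in mm, angles in rad, forces in N, time in s.
With the tool pointing down it reaches from about 275 to 750 mm from the base axis. Payload 10.2 kg.
Tool frame: the origin (TCP) lies at the very end of the fingers, on their centre line; the grasp point (between the pads) lies behind it (ctrl.grasp_offset is the z of the grasp point in the tool frame, in mm); z points along the fingers, y is the direction in which the jaws open and shut (so a half turn about z gives the same grasp; the last joint's range is limited). The gripper opens to 85 mm and grips with 20 to 120 N. Pads are 22 mm wide; open, the fingers measure 114 mm over their backs; the gripper's body (76 mm by 85 mm) begins 54 mm behind the grasp point. The pads swing forward as they close: fully open they stand 13 mm farther back than shut.
Start: joints at [0.91, 0.313, 1.498, -0, 1.331, -0.223], TCP at [222.586, 475.486, 231.294] pointing down, gripper open.
Joint ranges: [-2.94, 2.94], [-0.97, 2.17], [0.19, 2.56], [-1.23, 4.37], [0.02, 3.11], [-2.88, 2.88]. Speed limits (rad/s): [2.39, 2.39, 3.01, 3.14, 3.14, 3.14].

INTERFACE

Orientations are given as a unit quaternion [w, x, y, z].
In Python, from rig import ctrl, capture, job gives the robot as it stands. The module is installed in compiled form; this text tells all that it offers.
- The arm moves only by the tool move_arm, never from a script. Its argument "series" is a list of rows, each a list of 7 numbers: the turn, a rotation vector about the tool's x, y, z in rad, then the shift along the tool's x, y, z in cm, then the opening, from 0 (shut) to 1 (fully open). A call has 1 to 5 rows; each row is the pose to reach, as a shift and turn from the pose measured when the call began, along the tool's axes at that moment; what a row does not reach only later rows make up. A row lasts 1/12 s, in which the tool goes at most 41.7 mm and 7.16 degrees, less where a joint would pass 70% of its speed; a pose out of reach is approached as far as the arm can. A call with a gripper value outside its range is refused whole. The fingers move at their own pace and stop on an object; "grip_force" is the grip in N (left out, the last holds). Time passes only in rows, so rows that repeat a pose let the fingers close. It gives the time, the measured TCP pose, the force and the opening at its end, in the units of the state.
- ctrl.sense(): the state, without advancing time (a new reading comes with each control period).
- capture(name): name is "scene" or "side" or "wrist"; returns a dict with "frame" (480x640x3 uint8, red, green, blue), "mtx" (3x3 intrinsics, pixels), "dist" ([k1, k2, p1, p2, k3] as OpenCV has them; the pictures are not rectified), "R" (3x3) and "t" (3): a world point X has camera coordinates R X + t. Camera axes: x right, y down, z forward; pixel columns grow to the right and rows downward; lengths in mm; the calibration is good to about 2 mm. A picture is of the moment at which its call begins. There is no depth.
- job.finish_job(): hands the job in, once; it reports no verdict.
The state is a dict: "time_s": time; "joints": joint angles; "dq": joint speeds; "tau": joint torques, N m; "eef_pos": TCP position; "ee_rot": TCP orientation; "force": force on the tool from outside, world axes, zero at the start; "wrist_torque": the same for the moment, N m; "grip_width": opening from 0.0 (shut) to 1.0 (fully open).
Only numpy, scipy, OpenCV 4.12 (cv2) and the standard library are available. Lean on these libraries where they do the work, as an engineer would, in place of code of your own. Each camera call takes 0.05 s, during which the arm holds its last target.

TASK

Tighten the clamp ring of the sample chamber's window with its four hand knobs in star order, in two passes: first bring every knob just snug, to about 0.5 N m, doing one opposite pair and then the other, and only when all four are snug go round again, again one opposite pair and then the other, taking each to about 0.7 N m. Do not overtighten any knob, and leave the things standing around where they are.

Things in the scene. Friction and masses are not known exactly. Their poses are not given: they have to be found in the camera images.
- chamber: Round metal sample chamber fixed to the table, 164 mm across, 54 mm high to the top of its clamp ring, 84 to the knob tops; a capped side port on its +x side reaches 104 mm out, 21 mm up. Origin at the centre of its underside, z up. Knob axes 60 mm from its centre, at 45 (knob_1), 135, 225, 315 degrees (knob_4) from its x axis towards +y: opposite are 1 and 3, 2 and 4.
- clamp_ring: Bright steel ring fixed on the chamber, 158 mm across, 8 mm thick, with a dark window 80 mm across standing 3 mm up in its middle. Origin at the centre of its underside, 46 mm above the table, z up. A dark collar, 32 mm across and 10 mm high, stands on it round the foot of each knob. Knob tops stand 30 mm above its top face.
- knob_1: Black round fluted cam knob, one of four alike. Origin on its turning axis, level with the ring's top face (54 mm above the table), z up. The head to grip, 38 mm across, reaches from 12 to 29 mm above the origin. Any grip direction serves. Clockwise seen from above tightens; no stop either way; it neither rises nor sinks.
- knob_2: Like knob_1 (origin on its axis at the ring's top face). All knobs start loose: the spindle is self-locking and turns against a steady drag (0.4 N m, read as about 0.35 when the hand stops), and after 0.1 to 0.8 rad, different for each and not visible, its cam meets a sprung shoe; from there the torque climbs by 0.9 N m per rad of spindle turn.
- knob_3: Like knob_1 (origin on its axis at the ring's top face). Each head sits on its spindle by a rubber spring of 1.5 N m per rad: it winds up about 0.25 rad before the spindle starts to move, keeps the torque reached while it is held still, so that it can be read at rest, and unwinds when let go; the spindle stays where it is left.
- knob_4: Like knob_1 (origin on its axis at the ring's top face). Once the cam presses, the torque at the head climbs by about 0.56 N m per rad of head turn (spindle and rubber together). Each 0.1 N m above the drag is about 9 N between cam and shoe.
- collar_1: Dark steel collar, 32 mm across, 10 mm high, fixed on the clamp ring round the foot of knob_1; its clamp shoe is inside. Origin at the centre of its underside, as knob_1's.
- collar_2: Dark steel collar, 32 mm across, 10 mm high, fixed on the clamp ring round the foot of knob_2; its clamp shoe is inside. Origin at the centre of its underside, as knob_2's.
- collar_3: Dark steel collar, 32 mm across, 10 mm high, fixed on the clamp ring round the foot of knob_3; its clamp shoe is inside. Origin at the centre of its underside, as knob_3's.
- collar_4: Dark steel collar, 32 mm across, 10 mm high, fixed on the clamp ring round the foot of knob_4; its clamp shoe is inside. Origin at the centre of its underside, as knob_4's.
- hex_key: L-shaped steel hex key, 33 x 107 mm, 6 mm thick, lying flat; bystander. Origin at the centre of its underside.
- dish: clear round petri dish, 53 mm across, 9 mm high; bystander. Origin at the centre of its underside.
- objective: white microscope objective standing on end, 36 mm across, 62 mm high; bystander. Origin at the centre of its underside.
- oil_bottle: small bottle with a black cap, 28 mm across, 66 mm high; bystander. Origin at the centre of its underside.
- tape_roll: black roll of tape lying flat, 59 mm across, 19 mm high; bystander. Origin at the centre of its underside.
- timer: white bench timer with small buttons, 56 x 66 x 16 mm, lying flat; bystander. Origin at the centre of its underside.

How it is judged:
By the outcome, as a careful person would: the job done as asked, in the order asked, and still so for the second after the job is handed in, with the robot touching nothing.
It also fails if it takes over 72 s, if anything falls off the work surface, if the arm or the gripper's body presses on something with over 40 N, if the wrist force passes 120 N, or if a joint passes its speed limit or range.

## Working session

There is one attempt and no reset: what is moved stays moved. The work goes in short steps, Python scripts to look and compute and a tool call to move; the robot and the scene stay as the last step left them, time stands still between calls to the robot, and variables do not carry over. Pictures are saved under pics/ and viewed, and the job is handed in when it is done.

Besides the shell and the picture viewer there is one more tool, called as name(argument=value, ...), one argument or row to a line, values as JSON. move_arm: Moves the arm, as the interface text tells. Its arguments: {"type":"object","properties":{"series":{"type":"array","items":{"type":"array","items":{"type":"number"}}},"grip_force":{"type":"number"}},"required":["series"]}

```bash
mkdir -p pics; ls
python3 - <<'E'
from rig import ctrl,capture,job
import cv2
print(ctrl.sense(), ctrl.grasp_offset)
for n in ["scene","side","wrist"]:
    c=capture(n); cv2.imwrite(f"pics/{n}0.png",c["frame"][:,:,::-1]); print(n,c["mtx"],c["dist"],c["R"],c["t"])
E
```

```text
pics
{'time_s': 0.0, 'joints': array([ 9.09584356e-01,  3.13446315e-01,  1.49844639e+00,  3.56262627e-07,
        1.33100180e+00, -2.23397583e-01]), 'dq': array([-0.00115908, -0.001381  , -0.00097643,  0.00157233, -0.00207669,
        0.00033896]), 'tau': array([ 5.70899883e-04, -4.12272763e+01, -2.59739149e+01, -1.84742166e-04,
        4.31955224e-03, -7.12004544e-05]), 'eef_pos': array([222.42494226, 475.26638196, 230.73346075]), 'ee_rot': array([-2.78767403e-04,  2.17163022e-01,  9.76135133e-01, -5.88210418e-04]), 'force': array([-0.80208005,  0.04510663,  0.41811451]), 'wrist_torque': array([ 0.03678728,  0.00062718, -0.02504623]), 'grip_width': 1.0013948896592404} -18.700000000000003
scene [[472.04238678   0.         323.62495926]
 [  0.         472.04238678 248.81837832]
 [  0.           0.           1.        ]] [-0.0227253  0.         0.         0.         0.       ] [[ 0.80396259 -0.59466451  0.00427538]
 [-0.44229205 -0.60273603 -0.66414383]
 [ 0.39751969  0.53205582 -0.7475926 ]] [-535.62263123  215.71023464  910.66717471]
side [[517.74850165   0.         323.00382383]
 [  0.         517.74850165 239.38763245]
 [  0.           0.           1.        ]] [-0.02563421  0.          0.          0.          0.        ] [[-0.99695363  0.07793748  0.00303502]
 [ 0.05474499  0.72693834 -0.68451708]
 [-0.05555581 -0.68226564 -0.7289905 ]] [ 579.16591155   98.98143808 1018.24263425]
wrist [[412.5372823    0.         317.82119595]
 [  0.         412.5372823  237.12862804]
 [  0.           0.           1.        ]] [-0.09475509  0.          0.          0.          0.        ] [[ 4.23772804e-01  9.05768436e-01 -3.89160795e-04]
 [ 8.59806961e-01 -4.02134070e-01  3.14674721e-01]
 [ 2.84865935e-01 -1.33685192e-01 -9.49199488e-01]] [-524.78294067  -41.923518    380.13292799]
```

View pics/scene0.png

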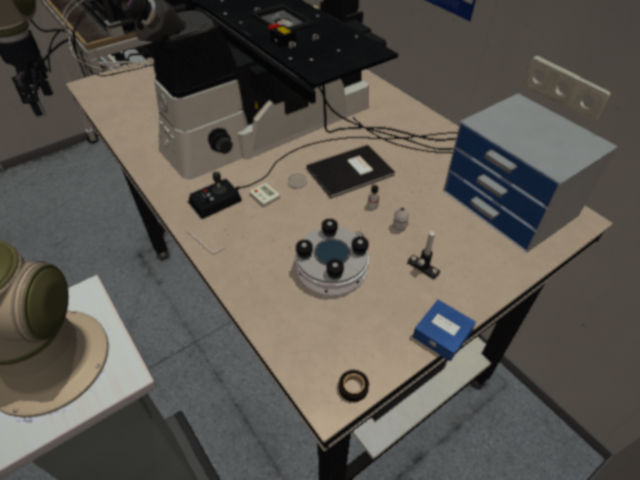

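View pics/side0.png

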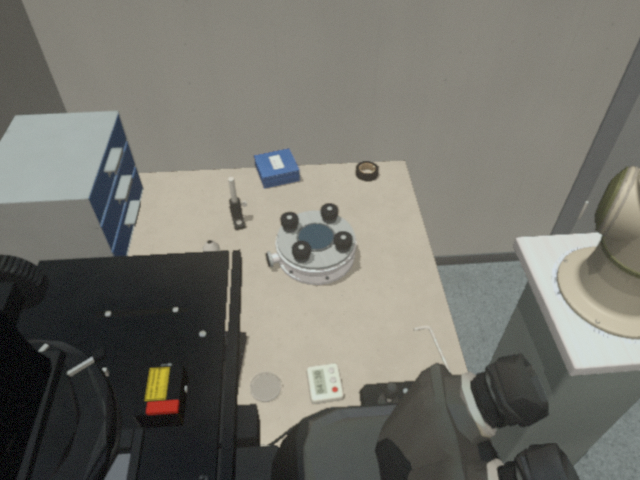

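View pics/wrist0.png

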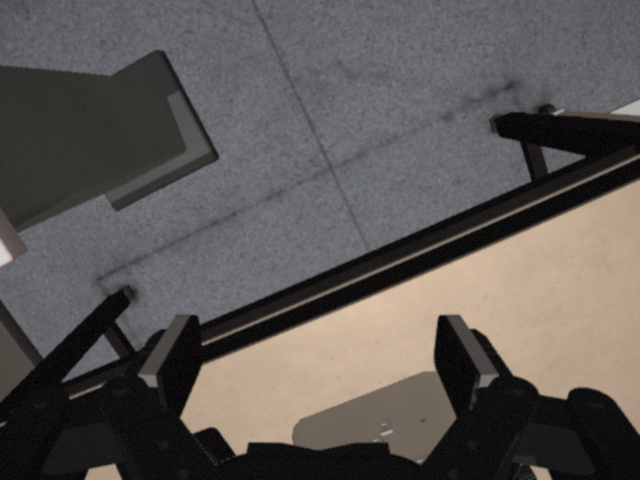

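The scene view shows the chamber's knobs near (330,227), (304,249), (360,245) and (335,268). In the side view they are near (289,221), (329,213), (344,242) and (302,251), with the port cap at (270,259). Next I'll segment and triangulate the knobs.

```bash
cat > h.py <<'E'
import numpy as np,cv2
from rig import ctrl,capture,job
def ray(c,uv):
    p=cv2.undistortPoints(np.array([[uv]],float),c["mtx"],c["dist"])[0,0]
    R,t=np.array(c["R"]),np.array(c["t"]); return -R.T@t, R.T@np.array([p[0],p[1],1])
def plane(c,uv,z):
    o,d=ray(c,uv); return o+d*(z-o[2])/d[2]
def proj(c,X):
    return cv2.projectPoints(np.array([X],float),cv2.Rodrigues(np.array(c["R"]))[0],np.array(c["t"]),c["mtx"],c["dist"])[0][0,0]
def blobs(c,roi,thr=45,amin=60):
    x0,y0,x1,y1=roi; g=c["frame"].max(2)[y0:y1,x0:x1]
    m=(g<thr).astype(np.uint8)
    n,l,s,ce=cv2.connectedComponentsWithStats(m)
    return [(ce[i]+[x0,y0],s[i]) for i in range(1,n) if s[i][4]>amin]
E
python3 - <<'E'
from h import *
for n,roi in [("scene",(285,210,385,300)),("side",(262,195,370,290))]:
    c=capture(n)
    for ce,s in blobs(c,roi): print(n,ce,s, plane(c,ce,73).round(1))
    x0,y0,x1,y1=roi
    cv2.imwrite(f"pics/{n}_z.png",cv2.resize(c["frame"][y0:y1,x0:x1,::-1],None,fx=6,fy=6,interpolation=cv2.INTER_CUBIC))
E
```

```text
scene [329.16167665 228.20958084] [ 38  10  14  17 167] [610.9 -94.9  73. ]
scene [359.25668449 246.19786096] [ 67  27  16  18 187] [ 630.7 -176.1   73. ]
scene [304.01621622 249.68648649] [ 12  31  15  18 185] [ 529.4 -114.1   73. ]
scene [334.35169492 268.3940678 ] [ 41  49  17  20 236] [ 550.3 -193.3   73. ]
```

Run:
```python
from h import *
n,roi="side",(262,195,370,290)
c=capture(n); cs=capture("scene")
for thr in (60,80):
  for ce,s in blobs(c,roi,thr): print(n,thr,ce,s, plane(c,ce,73).round(1))
x0,y0,x1,y1=roi
cv2.imwrite(f"pics/{n}_z2.png",cv2.resize(c["frame"][y0:y1,x0:x1,::-1],None,fx=6,fy=6,interpolation=cv2.INTER_CUBIC))
print(plane(c,(270,259),21))
# bystanders rough
for k,uv,z in [("dish",(297,181),9),("timer",(264,194),16),("oil",(374,197),30),("obj",(401,218),30),("hex",(208,241),6),("post",(426,262),20),("blue",(445,330),20),("tape",(353,386),19)]: print(k,plane(cs,uv,z).round(0))
```

```text
side 80 [329.09 213.39] [ 60   9  15  19 200] [ 554.4 -182.3   73. ]
side 80 [289.47906977 222.27906977] [ 20  18  16  19 215] [ 636.  -162.6   73. ]
side 80 [342.4796748  241.80081301] [ 71  37  19  20 246] [ 535.3 -101.3   73. ]
side 80 [301.49236641 251.2519084 ] [ 31  46  18  21 262] [615.8 -82.7  73. ]
[ 679.22644557 -113.20255651   21.        ]
dish [685. 144.   9.]
timer [583. 145.  16.]
oil [792. -41.  30.]
obj [ 796. -137.   30.]
hex [395.  92.   6.]
post [ 754. -266.   20.]
blue [ 659. -416.   20.]
tape [ 438. -399.   19.]
```

View pics/scene_z.png

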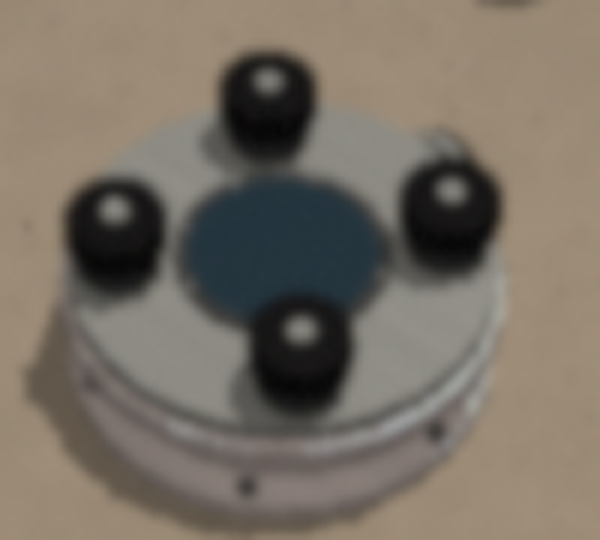

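View pics/side_z.png

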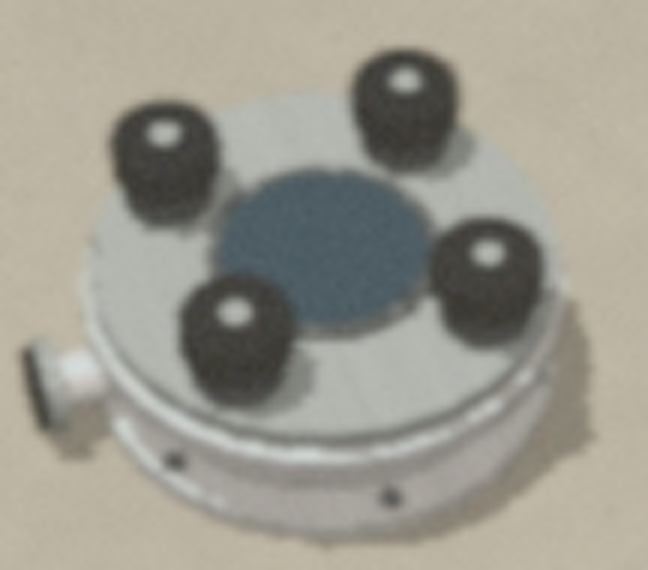

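Run:
```python
from h import *
cs=capture("scene");c=capture("side")
def tri(a,b):
    (o1,d1),(o2,d2)=ray(cs,a),ray(c,b)
    A=np.stack([d1,-d2],1); s=np.linalg.lstsq(A,o2-o1,rcond=None)[0]
    p,q=o1+s[0]*d1,o2+s[1]*d2; return (p+q)/2,np.linalg.norm(p-q)
S={1:(329.16,228.21),4:(359.26,246.2),2:(304.02,249.69),3:(334.35,268.39)}
D={3:(329.09,213.39),4:(289.48,222.28),2:(342.48,241.8),1:(301.49,251.25)}
# highlight spots
hs={1:(268,80),4:(453,190),2:(115,209),3:(301,330)}; hd={3:(406,80),4:(165,132),2:(489,253),1:(236,313)}
for nm,f in (("blob",lambda k:(S[k],D[k])),("spot",lambda k:((hs[k][0]/6+285-.4,hs[k][1]/6+210-.4),(hd[k][0]/6+262-.4,hd[k][1]/6+195-.4)))):
    P={}
    for k in (1,2,3,4):
        p,e=tri(*f(k)); P[k]=p; print(nm,k,p.round(1),round(e,1))
    C=sum(P.values())/4
    v=[np.degrees(np.arctan2(*(P[k]-C)[1::-1]))-45-90*(k-1) for k in P]
    print(C.round(1),[round((x+180)%360-180,1) for x in v],[round(np.linalg.norm((P[k]-C)[:2]),1) for k in P])
```

```text
blob 1 [615.5 -89.2  65.6] 0.4
blob 2 [ 533.8 -108.4   65.1] 1.1
blob 3 [ 553.7 -189.1   66.4] 0.0
blob 4 [ 636.  -170.7   64.9] 0.3
[ 584.8 -139.4   65.5] [np.float64(13.5), np.float64(13.7), np.float64(13.0), np.float64(13.5)] [np.float64(58.8), np.float64(59.6), np.float64(58.6), np.float64(60.0)]
spot 1 [616.5 -87.6  80.4] 0.1
spot 2 [ 533.8 -107.3   80.8] 0.1
spot 3 [ 553.4 -190.6   80.4] 0.1
spot 4 [ 636.3 -171.2   80.7] 0.3
[ 585.  -139.2   80.6] [np.float64(13.6), np.float64(13.1), np.float64(13.4), np.float64(13.0)] [np.float64(60.4), np.float64(60.3), np.float64(60.3), np.float64(60.5)]
```

Run:
```python
from h import *
cs=capture("scene");c=capture("side")
cv2.imwrite("pics/a.png",cv2.resize(cs["frame"][0:220,60:400,::-1],None,fx=2.3,fy=2.3))
# proj of tcp/base points in both for orientation
for X in [(222,475,231),(300,300,200),(400,200,200),(400,300,0),(400,300,300),(500,300,0),(500,400,200)]: print(X,proj(cs,X).round(),proj(c,X).round())
```

```text
(222, 475, 231) [ 47. 109.] [712. 533.]
(300, 300, 200) [111. 145.] [563. 394.]
(400, 200, 200) [171. 150.] [465. 333.]
(400, 300, 0) [173. 194.] [455. 460.]
(400, 300, 300) [141.  89.] [507. 360.]
(500, 300, 0) [208. 180.] [391. 465.]
(500, 400, 200) [175.  97.] [424. 491.]
```

View pics/a.png

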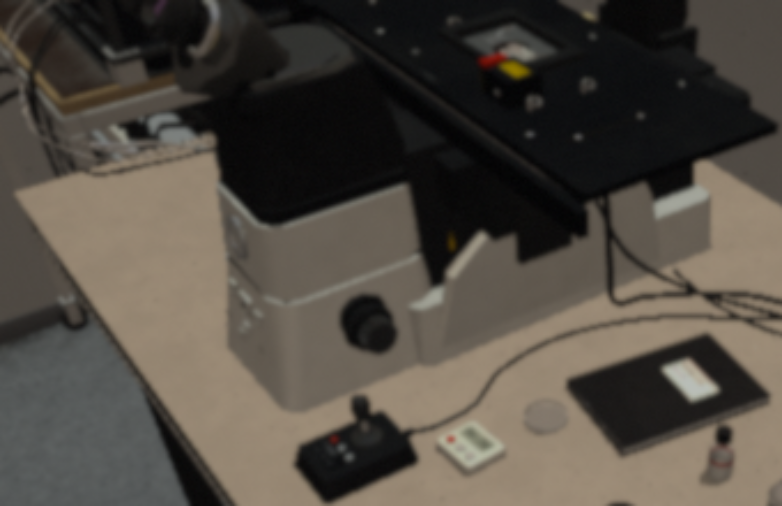

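Run:
```python
from h import *
cs=capture("scene");c=capture("side")
def tri(a,b):
    (o1,d1),(o2,d2)=ray(cs,a),ray(c,b)
    A=np.stack([d1,-d2],1); s=np.linalg.lstsq(A,o2-o1,rcond=None)[0]
    p,q=o1+s[0]*d1,o2+s[1]*d2; return ((p+q)/2).round(),np.linalg.norm(p-q).round()
print(tri((60+215/2.3,25/2.3),(480,397)),tri((60+190/2.3,30/2.3),(515,390)),tri((60+270/2.3,220/2.3),(300,440)), plane(cs,(186,176),0))
print(tri((60+165/2.3,5/2.3),(545,390)))
```

```text
(array([491., 392., 413.]), np.float64(13.0)) (array([464., 390., 416.]), np.float64(17.0)) (array([567., 360., 222.]), np.float64(140.0)) [459.37251338 348.93483209   0.        ]
(array([451., 402., 438.]), np.float64(18.0))
```

```bash
cat >> h.py <<'E'
from scipy.spatial.transform import Rotation as Ro
K={1:(616.5,-88.3),2:(533.95,-107.8),3:(553.5,-190.3),4:(636.05,-170.8)}
def go(x,y,z,yaw=155.0):
    s=ctrl.sense(); q=s["ee_rot"]; r=Ro.from_quat([q[1],q[2],q[3],q[0]])
    a=np.radians(yaw); t=Ro.from_matrix(np.array([[np.cos(a),np.sin(a),0],[np.sin(a),-np.cos(a),0],[0,0,-1]]))
    d=r.inv().apply(np.array([x,y,z])-s["eef_pos"])/10
    print("rot",(r.inv()*t).as_rotvec().round(3),"cm",d.round(2),"dist",np.linalg.norm(d).round(1),"j6",s["joints"][5].round(2),"F",s["force"].round(1),"T",s["wrist_torque"].round(3),"g",round(s["grip_width"],3))
E
python3 - <<'E'
from h import *
go(420,190,220);go(616.5,-88.3,130)
E
```

```text
rot [-0.    -0.    -0.001] cm [-29.98 -17.48   1.13] dist 34.7 j6 -0.22 F [-0.4  0.5  0.4] T [ 0.013  0.013 -0.021] g 0.997
rot [-0.    -0.    -0.001] cm [-59.58 -34.36  10.13] dist 69.5 j6 -0.22 F [-0.4  0.5  0.4] T [ 0.013  0.013 -0.021] g 0.997
```

move_arm(
  series=[
    [0, 0, 0, -3.5, -2, 0, 1],
    [0, 0, 0, -7, -4, 0, 1],
    [0, 0, 0, -10.5, -6, 0, 1],
    [0, 0, 0, -14, -8, 0, 1],
    [0, 0, 0, -17.5, -10, 0, 1],
  ],
)

```text
time_s: 1.07
eef_pos: [339.3, 309.1, 231.5]
ee_rot: [0.0, 0.217, 0.976, 0.0]
force: [1.7, 0.0, -0.1]
grip_width: 0.996
```

move_arm(
  series=[
    [0, 0, 0, -3.5, -2, 0, 1],
    [0, 0, 0, -7, -4, 0.5, 1],
    [0, 0, 0, -10.5, -6, 0.5, 1],
    [0, 0, 0, -14, -8, 1, 1],
    [0, 0, 0, -17.5, -10, 1.5, 1],
  ],
)

```text
time_s: 1.48
eef_pos: [456.4, 142.5, 216.7]
ee_rot: [0.001, 0.217, 0.976, 0.0]
force: [0.1, 0.2, 0.3]
grip_width: 1.003
```

move_arm(
  series=[
    [0, 0, 0, -3.5, -2, 0, 1],
    [0, 0, 0, -7, -4, 1, 1],
    [0, 0, 0, -10.5, -6, 2, 1],
    [0, 0, 0, -14, -8, 3, 1],
    [0, 0, 0, -14, -8, 3, 1],
  ],
)

```text
time_s: 1.9
eef_pos: [551.4, 5.4, 184.3]
ee_rot: [-0.0, 0.22, 0.976, -0.0]
force: [0.6, 0.1, -0.4]
grip_width: 1.0
```

Run:
```python
from h import *
go(616.5,-88.3,130)
s=ctrl.sense(); print(s["eef_pos"],s["joints"],s["time_s"])
```

```text
rot [-0.001 -0.    -0.006] cm [-9.9  -5.68  5.43] dist 12.6 j6 -1.33 F [ 0.6  0.1 -0.4] T [ 0.017  0.063 -0.015] g 1.0
[551.3521574    5.44966328 184.26534811] [-2.02372336e-01  4.10254525e-01  1.48645044e+00 -5.91869983e-04
  1.24542062e+00 -1.33030373e+00] 1.9
```

move_arm(
  series=[
    [0, 0, 0, -3.3, -1.9, 1, 1],
    [0, 0, 0, -6.6, -3.8, 2.5, 1],
    [0, 0, 0, -9.9, -5.7, 4, 0.9],
    [0, 0, -0.006, -9.9, -5.7, 5.4, 0.8],
    [0, 0, -0.006, -9.9, -5.7, 5.4, 0.75],
  ],
)

```text
time_s: 2.32
eef_pos: [615.4, -89.6, 126.7]
ee_rot: [-0.003, 0.218, 0.976, 0.0]
force: [-1.3, 0.6, -0.3]
grip_width: 0.748
```

Run:
```python
from h import *
go(616.5,-88.3,60)
c=capture("wrist"); cv2.imwrite("pics/w1.png",c["frame"][:,:,::-1])
for k in K: print(k,proj(c,(*K[k],84)).round())
go(616.5,-88.3,60)
```

```text
rot [-0.001 -0.006 -0.002] cm [-0.08  0.17  6.67] dist 6.7 j6 -1.46 F [-1.3  0.6 -0.3] T [0.01  0.033 0.018] g 0.748
1 [321. 274.]
2 [203. 136.]
3 [ 80. 247.]
4 [197. 364.]
rot [-0.001 -0.004 -0.001] cm [-0.11  0.05  6.87] dist 6.9 j6 -1.46 F [-1.   0.4  0.2] T [-0.027  0.031 -0.045] g 0.752
```

View pics/w1.png

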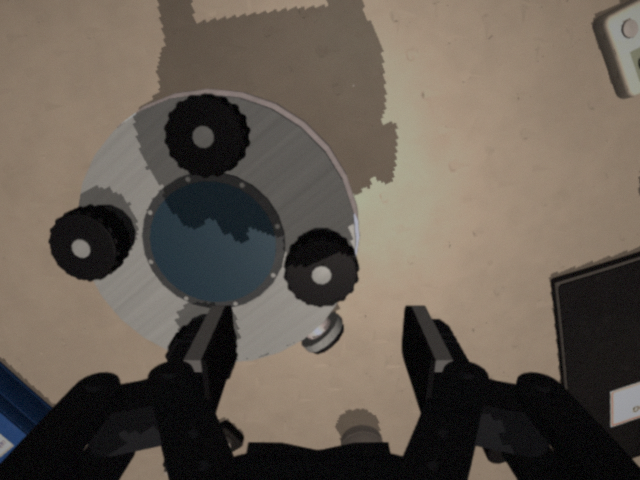

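The wrist view shows the knob_1 cap at (321,274), knob_2 at (203,137) and knob_3 at (80,248). All three are within about 1 px of the predicted positions, so I'll descend.

move_arm(
  series=[
    [0, 0, 0, -0.1, 0.1, 2.2, 0.7],
    [0, 0, 0, -0.1, 0.1, 4.4, 0.7],
    [0, 0, 0, -0.1, 0.1, 6.0, 0.7],
    [0, 0, 0, -0.1, 0.1, 6.8, 0.7],
    [0, 0, 0, -0.1, 0.1, 6.8, 0.7],
  ],
)

```text
time_s: 2.78
eef_pos: [616.0, -86.6, 60.4]
ee_rot: [-0.003, 0.217, 0.976, 0.0]
force: [0.1, -0.1, 0.8]
grip_width: 0.704
```

```bash
cat >> h.py <<'E'
def avg(n=6):
    T=[];F=[]
    for i in range(n):
        s=ctrl.sense(); T.append(s["wrist_torque"]);F.append(s["force"]); capture("wrist")
    T=np.array(T);F=np.array(F)
    print("t",round(s["time_s"],2),"T",T.mean(0).round(3),"sdz",T[:,2].std().round(3),"F",F.mean(0).round(1),"pos",s["eef_pos"].round(1),"j6",s["joints"][5].round(3),"g",round(s["grip_width"],3))
E
python3 - <<'E'
from h import *
avg();go(616.5,-88.3,60)
E
```

```text
t 3.03 T [ 0.008  0.003 -0.008] sdz 0.019 F [ 0.1 -0.2  0.3] pos [617.3 -87.8  62.2] j6 -1.462 g 0.701
rot [-0.001 -0.002 -0.001] cm [ 0.04 -0.06  0.2 ] dist 0.2 j6 -1.46 F [0.3 0.2 0.4] T [ 0.012  0.019 -0.044] g 0.701
```

move_arm(
  series=[
    [0, 0, 0, 0, -0.05, 0.2, 0.4],
    [0, 0, 0, 0, -0.05, 0.2, 0.3],
    [0, 0, 0, 0, -0.05, 0.2, 0.2],
    [0, 0, 0, 0, -0.05, 0.2, 0.2],
    [0, 0, 0, 0, -0.05, 0.2, 0.2],
  ],
  grip_force=70,
)

```text
time_s: 3.5
eef_pos: [617.1, -88.6, 60.7]
ee_rot: [-0.001, 0.217, 0.976, -0.0]
force: [-2.3, 0.7, 6.4]
grip_width: 0.417
```

Run:
```python
from h import *
avg(4);go(616.5,-88.3,60)
```

```text
t 3.65 T [-0.088  0.412 -0.017] sdz 0.007 F [-2.2 -0.4  5.8] pos [617.  -88.6  60.7] j6 -1.463 g 0.42
rot [-0.001 -0.001 -0.001] cm [ 0.06 -0.    0.07] dist 0.1 j6 -1.46 F [-1.9 -0.4  6. ] T [-0.068  0.443 -0.022] g 0.419
```

move_arm(
  series=[
    [0, 0, 0.08, 0, 0, 0, 0.2],
    [0, 0, 0.16, 0, 0, 0, 0.2],
    [0, 0, 0.24, 0, 0, 0, 0.2],
    [0, 0, 0.32, 0, 0, 0, 0.2],
    [0, 0, 0.32, 0, 0, 0, 0.2],
  ],
)

```text
time_s: 4.12
eef_pos: [616.8, -88.8, 60.7]
ee_rot: [-0.001, 0.371, 0.929, -0.001]
force: [-2.5, -1.7, 1.8]
grip_width: 0.417
```

Run:
```python
from h import *
avg(4)
```

```text
t 4.27 T [-0.356  0.499  0.372] sdz 0.007 F [-2.6 -2.1  2.3] pos [616.9 -88.8  60.8] j6 -1.146 g 0.417
```

move_arm(
  series=[
    [0, 0, 0.05, 0, 0, 0, 0.2],
    [0, 0, 0.1, 0, 0, 0, 0.2],
    [0, 0, 0.1, 0, 0, 0, 0.2],
  ],
)

```text
time_s: 4.57
eef_pos: [616.8, -88.9, 60.8]
ee_rot: [-0.001, 0.415, 0.91, -0.001]
force: [-3.4, -2.4, 2.8]
grip_width: 0.42
```

Run:
```python
from h import *
avg(4)
```

```text
t 4.72 T [-0.373  0.554  0.375] sdz 0.031 F [-2.9 -2.4  2.4] pos [616.8 -88.9  60.7] j6 -1.047 g 0.42
```

move_arm(
  series=[
    [0, 0, 0.05, 0, 0, 0, 0.2],
    [0, 0, 0.1, 0, 0, 0, 0.2],
    [0, 0, 0.15, 0, 0, 0, 0.2],
    [0, 0, 0.15, 0, 0, 0, 0.2],
  ],
)

```text
time_s: 5.1
eef_pos: [616.6, -89.0, 60.7]
ee_rot: [-0.001, 0.481, 0.877, -0.001]
force: [-4.1, -3.2, 3.0]
grip_width: 0.415
```

Run:
```python
from h import *
avg(4)
```

```text
t 5.25 T [-0.455  0.718  0.379] sdz 0.026 F [-4.4 -2.8  2.8] pos [616.6 -89.   60.7] j6 -0.899 g 0.419
```

move_arm(
  series=[
    [0, 0, 0.05, 0, 0, 0, 0.2],
    [0, 0, 0.1, 0, 0, 0, 0.2],
    [0, 0, 0.15, 0, 0, 0, 0.2],
    [0, 0, 0.15, 0, 0, 0, 0.2],
  ],
)

```text
time_s: 5.63
eef_pos: [616.5, -89.1, 60.7]
ee_rot: [-0.001, 0.545, 0.839, -0.001]
force: [-4.3, -2.6, 3.6]
grip_width: 0.418
```

Run:
```python
from h import *
avg(4)
```

```text
t 5.78 T [-0.462  0.74   0.388] sdz 0.038 F [-4.2 -3.3  3.4] pos [616.5 -89.1  60.8] j6 -0.75 g 0.418
```

move_arm(
  series=[
    [0, 0, 0.05, 0, 0, 0, 0.2],
    [0, 0, 0.1, 0, 0, 0, 0.2],
    [0, 0, 0.15, 0, 0, 0, 0.2],
    [0, 0, 0.15, 0, 0, 0, 0.2],
  ],
)

```text
time_s: 6.17
eef_pos: [616.3, -89.1, 60.7]
ee_rot: [-0.001, 0.605, 0.796, -0.002]
force: [-4.6, -1.8, 4.1]
grip_width: 0.418
```

Run:
```python
from h import *
avg(6)
```

```text
t 6.42 T [-0.424  0.762  0.399] sdz 0.027 F [-4.7 -2.5  3.5] pos [616.3 -89.1  60.7] j6 -0.602 g 0.418
```

move_arm(
  series=[
    [0, 0, 0.05, 0, 0, 0, 0.2],
    [0, 0, 0.1, 0, 0, 0, 0.2],
    [0, 0, 0.1, 0, 0, 0, 0.2],
  ],
)

```text
time_s: 6.72
eef_pos: [616.2, -89.2, 60.7]
ee_rot: [-0.001, 0.644, 0.765, -0.002]
force: [-5.1, -2.6, 2.8]
grip_width: 0.426
```

Run:
```python
from h import *
avg(6)
```

```text
t 6.97 T [-0.409  0.694  0.397] sdz 0.016 F [-4.6 -2.3  3. ] pos [616.2 -89.2  60.7] j6 -0.504 g 0.419
```

move_arm(
  series=[
    [0, 0, 0.05, 0, 0, 0, 0.2],
    [0, 0, 0.1, 0, 0, 0, 0.2],
    [0, 0, 0.1, 0, 0, 0, 0.2],
  ],
)

```text
time_s: 7.27
eef_pos: [616.1, -89.2, 60.7]
ee_rot: [-0.001, 0.68, 0.733, -0.002]
force: [-4.2, -1.3, 3.6]
grip_width: 0.422
```

Run:
```python
from h import *
avg(6)
```

```text
t 7.52 T [-0.376  0.723  0.404] sdz 0.03 F [-4.3 -2.   3.3] pos [616.1 -89.2  60.7] j6 -0.407 g 0.42
```

move_arm(
  series=[
    [0, 0, 0.05, 0, 0, 0, 0.2],
    [0, 0, 0.1, 0, 0, 0, 0.2],
    [0, 0, 0.1, 0, 0, 0, 0.2],
  ],
)

```text
time_s: 7.82
eef_pos: [616.0, -89.2, 60.7]
ee_rot: [-0.001, 0.715, 0.699, -0.002]
force: [-5.7, -1.9, 2.7]
grip_width: 0.418
```

Run:
```python
from h import *
avg(6)
```

```text
t 8.07 T [-0.367  0.72   0.49 ] sdz 0.017 F [-4.6 -2.1  3.2] pos [616.  -89.2  60.7] j6 -0.31 g 0.415
```

move_arm(
  series=[
    [0, 0, 0, 0, 0, 0, 0.7],
    [0, 0, 0, 0, 0, 0, 0.7],
    [0, 0, 0, 0, 0, -2, 0.7],
    [0, 0, 0, 0, 0, -4, 0.7],
    [0, 0, -0.12, 0, 0, -4.5, 0.7],
  ],
)

```text
time_s: 8.53
eef_pos: [617.8, -89.1, 108.8]
ee_rot: [0.001, 0.671, 0.742, -0.0]
force: [0.1, -0.4, 2.1]
grip_width: 0.696
```

Run:
```python
from h import *
avg(1)
go(*K[3],105)
```

```text
t 8.53 T [-0.022  0.02  -0.024] sdz 0.0 F [ 0.1 -0.4  2.1] pos [617.8 -89.1 108.8] j6 -0.43 g 0.696
rot [-0.     0.002 -1.021] cm [-9.33 -7.53  0.37] dist 12.0 j6 -0.44 F [-0.5  0.1  0.4] T [-0.03  -0.045  0.029] g 0.705
```

move_arm(
  series=[
    [0, 0, -0.12, -3, -2.4, 0, 0.7],
    [0, 0, -0.24, -6, -4.8, 0, 0.7],
    [0, 0, -0.36, -9.3, -7.5, 0, 0.7],
    [0, 0, -0.48, -9.3, -7.5, 0, 0.7],
    [0, 0, -0.6, -9.3, -7.5, 0, 0.7],
  ],
)

```text
time_s: 9.0
eef_pos: [552.7, -191.9, 108.2]
ee_rot: [0.001, 0.417, 0.909, -0.0]
force: [-0.6, -0.1, 0.7]
grip_width: 0.698
```

Run:
```python
from h import *
go(K[3][0]-.3,K[3][1]-.5,61)
```

```text
rot [-0.001  0.002 -0.424] cm [0.06 0.11 4.72] dist 4.7 j6 -1.24 F [-0.6 -0.1  0.7] T [-0.06   0.005 -0.047] g 0.698
```

move_arm(
  series=[
    [0, 0, 0, 0.05, 0.1, 2, 0.7],
    [0, 0, 0, 0.05, 0.1, 4, 0.7],
    [0, 0, 0, 0.05, 0.1, 4.7, 0.7],
    [0, 0, 0, 0.05, 0.1, 4.7, 0.7],
    [0, 0, 0, 0.05, 0.1, 4.7, 0.7],
  ],
)

```text
time_s: 9.42
eef_pos: [553.5, -190.9, 61.4]
ee_rot: [0.001, 0.417, 0.909, -0.0]
force: [-0.4, 0.7, 0.2]
grip_width: 0.699
```

Run:
```python
from h import *
avg(5)
go(K[3][0]-.3,K[3][1]-.5,61)
```

```text
t 9.62 T [ 0.01  -0.003 -0.011] sdz 0.036 F [-0.   0.1  0.1] pos [ 553.7 -191.1   62.2] j6 -1.242 g 0.698
rot [-0.     0.003 -0.424] cm [ 0.05 -0.01  0.11] dist 0.1 j6 -1.24 F [-0.   0.7  0.2] T [-0.017 -0.051  0.005] g 0.701
```

move_arm(
  series=[
    [0, 0, 0, 0, 0, 0.1, 0.4],
    [0, 0, 0, 0, 0, 0.1, 0.2],
    [0, 0, 0, 0, 0, 0.1, 0.2],
    [0, 0, 0, 0, 0, 0.1, 0.2],
    [0, 0, 0, 0, 0, 0.1, 0.2],
  ],
)

```text
time_s: 10.08
eef_pos: [553.8, -191.2, 61.8]
ee_rot: [0.002, 0.417, 0.909, -0.0]
force: [-1.3, 0.4, 6.3]
grip_width: 0.417
```

move_arm(
  series=[
    [0, 0, 0.08, 0, 0, 0, 0.2],
    [0, 0, 0.16, 0, 0, 0, 0.2],
    [0, 0, 0.24, 0, 0, 0, 0.2],
    [0, 0, 0.32, 0, 0, 0, 0.2],
    [0, 0, 0.32, 0, 0, 0, 0.2],
  ],
)

```text
time_s: 10.5
eef_pos: [553.6, -191.3, 61.8]
ee_rot: [0.002, 0.557, 0.83, -0.001]
force: [-3.4, -0.6, 2.8]
grip_width: 0.422
```

Run:
```python
from h import *
avg(6)
```

```text
t 10.75 T [-0.221  0.655  0.382] sdz 0.03 F [-3.2 -0.9  2.8] pos [ 553.6 -191.3   61.8] j6 -0.924 g 0.42
```

move_arm(
  series=[
    [0, 0, 0.05, 0, 0, 0, 0.2],
    [0, 0, 0.1, 0, 0, 0, 0.2],
    [0, 0, 0.1, 0, 0, 0, 0.2],
  ],
)

```text
time_s: 11.05
eef_pos: [553.5, -191.3, 61.8]
ee_rot: [0.002, 0.597, 0.802, -0.0]
force: [-3.8, -1.6, 2.5]
grip_width: 0.417
```

Run:
```python
from h import *
avg(6)
```

```text
t 11.3 T [-0.234  0.774  0.379] sdz 0.031 F [-4.4 -1.3  2.7] pos [ 553.5 -191.3   61.8] j6 -0.825 g 0.417
```

move_arm(
  series=[
    [0, 0, 0.05, 0, 0, 0, 0.2],
    [0, 0, 0.1, 0, 0, 0, 0.2],
    [0, 0, 0.12, 0, 0, 0, 0.2],
    [0, 0, 0.12, 0, 0, 0, 0.2],
  ],
)

```text
time_s: 11.68
eef_pos: [553.4, -191.3, 61.8]
ee_rot: [0.002, 0.644, 0.765, -0.0]
force: [-4.8, -1.4, 3.9]
grip_width: 0.421
```

Run:
```python
from h import *
avg(6)
```

```text
t 11.93 T [-0.243  0.865  0.398] sdz 0.025 F [-5.  -1.5  4.1] pos [ 553.3 -191.3   61.8] j6 -0.705 g 0.42
```

move_arm(
  series=[
    [0, 0, 0.05, 0, 0, 0, 0.2],
    [0, 0, 0.1, 0, 0, 0, 0.2],
    [0, 0, 0.1, 0, 0, 0, 0.2],
  ],
)

```text
time_s: 12.23
eef_pos: [553.2, -191.4, 61.8]
ee_rot: [0.001, 0.681, 0.732, -0.0]
force: [-4.1, -1.0, 3.9]
grip_width: 0.419
```

Run:
```python
from h import *
avg(6)
```

```text
t 12.48 T [-0.209  0.874  0.38 ] sdz 0.04 F [-4.7 -1.1  3.7] pos [ 553.3 -191.4   61.8] j6 -0.607 g 0.421
```

move_arm(
  series=[
    [0, 0, 0.05, 0, 0, 0, 0.2],
    [0, 0, 0.1, 0, 0, 0, 0.2],
    [0, 0, 0.12, 0, 0, 0, 0.2],
    [0, 0, 0.12, 0, 0, 0, 0.2],
  ],
)

```text
time_s: 12.87
eef_pos: [553.1, -191.3, 61.8]
ee_rot: [0.001, 0.723, 0.691, -0.0]
force: [-4.5, -0.9, 3.8]
grip_width: 0.424
```

Run:
```python
from h import *
avg(6)
```

```text
t 13.12 T [-0.196  0.885  0.419] sdz 0.027 F [-4.8 -1.2  3.8] pos [ 553.1 -191.3   61.8] j6 -0.488 g 0.416
```

move_arm(
  series=[
    [0, 0, 0.05, 0, 0, 0, 0.2],
    [0, 0, 0.1, 0, 0, 0, 0.2],
    [0, 0, 0.1, 0, 0, 0, 0.2],
  ],
)

```text
time_s: 13.42
eef_pos: [553.0, -191.3, 61.8]
ee_rot: [0.001, 0.756, 0.654, -0.001]
force: [-5.9, -1.1, 3.7]
grip_width: 0.423
```

Run:
```python
from h import *
avg(6)
```

```text
t 13.67 T [-0.204  0.877  0.445] sdz 0.013 F [-5.1 -0.8  3.7] pos [ 553.  -191.3   61.8] j6 -0.39 g 0.416
```

Contact: the torque is climbing. One more step of about 0.09 rad.

move_arm(
  series=[
    [0, 0, 0.05, 0, 0, 0, 0.2],
    [0, 0, 0.08, 0, 0, 0, 0.2],
    [0, 0, 0.08, 0, 0, 0, 0.2],
  ],
)

```text
time_s: 13.97
eef_pos: [553.0, -191.3, 61.8]
ee_rot: [0.001, 0.781, 0.625, -0.001]
force: [-5.0, -1.3, 3.9]
grip_width: 0.42
```

Run:
```python
from h import *
avg(8)
```

```text
t 14.32 T [-0.174  0.901  0.507] sdz 0.024 F [-5.  -0.8  3.6] pos [ 553.  -191.3   61.8] j6 -0.313 g 0.42
```

move_arm(
  series=[
    [0, 0, 0, 0, 0, 0, 0.7],
    [0, 0, 0, 0, 0, 0, 0.7],
    [0, 0, 0, 0, 0, -2, 0.7],
    [0, 0, 0, 0, 0, -4, 0.7],
    [0, 0, -0.12, 0, 0, -4.5, 0.7],
  ],
)

```text
time_s: 14.78
eef_pos: [554.5, -191.6, 109.7]
ee_rot: [0.003, 0.741, 0.671, 0.001]
force: [-0.1, 0.4, 0.1]
grip_width: 0.699
```

Run:
```python
from h import *
go(K[2][0]-.4,K[2][1]-.7,105)
```

```text
rot [ 0.003  0.007 -1.233] cm [ 8.06 -2.9   0.42] dist 8.6 j6 -0.43 F [-0.1  0.4  0.1] T [ 0.002 -0.01  -0.026] g 0.699
```

move_arm(
  series=[
    [0, 0, -0.12, 2.7, -1, 0, 0.7],
    [0, 0, -0.24, 5.4, -2, 0, 0.7],
    [0, 0, -0.36, 8.1, -2.9, 0, 0.7],
    [0, 0, -0.48, 8.1, -2.9, 0, 0.7],
    [0, 0, -0.6, 8.1, -2.9, 0, 0.7],
  ],
)

```text
time_s: 15.2
eef_pos: [533.9, -106.5, 109.4]
ee_rot: [0.004, 0.506, 0.863, 0.0]
force: [0.5, -0.3, -0.5]
grip_width: 0.702
```

Run:
```python
from h import *
go(K[2][0]-.4,K[2][1]-.7,61)
```

```text
rot [ 0.002  0.008 -0.625] cm [-0.13 -0.15  4.84] dist 4.8 j6 -0.92 F [ 0.5 -0.3 -0.5] T [ 0.033  0.007 -0.024] g 0.702
```

move_arm(
  series=[
    [0, 0, 0, -0.1, -0.15, 2, 0.7],
    [0, 0, 0, -0.1, -0.15, 4, 0.7],
    [0, 0, 0, -0.1, -0.15, 4.8, 0.7],
    [0, 0, 0, -0.1, -0.15, 4.8, 0.7],
    [0, 0, 0, -0.1, -0.15, 4.8, 0.7],
  ],
)

```text
time_s: 15.62
eef_pos: [533.8, -108.3, 61.8]
ee_rot: [0.004, 0.506, 0.863, 0.0]
force: [-0.5, 0.3, 1.0]
grip_width: 0.701
```

Run:
```python
from h import *
avg(3)
go(K[2][0]-.4,K[2][1]-.7,61)
```

```text
t 15.72 T [-0.013  0.001  0.017] sdz 0.014 F [-0.   0.1  0.8] pos [ 534.1 -108.5   62.5] j6 -0.925 g 0.698
rot [ 0.003  0.01  -0.625] cm [ 0.03 -0.05  0.15] dist 0.2 j6 -0.92 F [ 0.8 -0.  -0.7] T [ 0.014 -0.043  0.046] g 0.699
```

move_arm(
  series=[
    [0, 0, 0, 0, 0, 0.15, 0.4],
    [0, 0, 0, 0, 0, 0.15, 0.2],
    [0, 0, 0, 0, 0, 0.15, 0.2],
    [0, 0, 0, 0, 0, 0.15, 0.2],
    [0, 0, 0, 0, 0, 0.15, 0.2],
  ],
)

```text
time_s: 16.18
eef_pos: [534.2, -108.8, 62.0]
ee_rot: [0.005, 0.506, 0.863, 0.0]
force: [-3.0, -0.6, 7.2]
grip_width: 0.421
```

move_arm(
  series=[
    [0, 0, 0.08, 0, 0, 0, 0.2],
    [0, 0, 0.16, 0, 0, 0, 0.2],
    [0, 0, 0.24, 0, 0, 0, 0.2],
    [0, 0, 0.32, 0, 0, 0, 0.2],
    [0, 0, 0.32, 0, 0, 0, 0.2],
  ],
)

```text
time_s: 16.6
eef_pos: [533.8, -109.0, 62.1]
ee_rot: [0.005, 0.638, 0.77, 0.0]
force: [-3.0, -1.2, 0.8]
grip_width: 0.417
```

Run:
```python
from h import *
avg(6)
```

```text
t 16.85 T [-0.296  0.801  0.363] sdz 0.024 F [-3.9 -1.3  2.3] pos [ 533.8 -109.    62. ] j6 -0.607 g 0.416
```

move_arm(
  series=[
    [0, 0, 0.05, 0, 0, 0, 0.2],
    [0, 0, 0.1, 0, 0, 0, 0.2],
    [0, 0, 0.12, 0, 0, 0, 0.2],
    [0, 0, 0.12, 0, 0, 0, 0.2],
  ],
)

```text
time_s: 17.23
eef_pos: [533.6, -109.0, 62.1]
ee_rot: [0.005, 0.681, 0.733, 0.001]
force: [-4.8, -1.9, 1.9]
grip_width: 0.418
```

Run:
```python
from h import *
avg(6)
```

```text
t 17.48 T [-0.264  0.897  0.409] sdz 0.022 F [-4.7 -1.6  2.5] pos [ 533.6 -109.    62.1] j6 -0.488 g 0.417
```

move_arm(
  series=[
    [0, 0, 0.05, 0, 0, 0, 0.2],
    [0, 0, 0.08, 0, 0, 0, 0.2],
    [0, 0, 0.08, 0, 0, 0, 0.2],
  ],
)

```text
time_s: 17.78
eef_pos: [533.6, -109.0, 62.1]
ee_rot: [0.005, 0.71, 0.705, 0.001]
force: [-4.4, -2.3, 2.4]
grip_width: 0.422
```

Run:
```python
from h import *
avg(6)
```

```text
t 18.03 T [-0.273  0.892  0.368] sdz 0.036 F [-4.8 -1.7  2.5] pos [ 533.5 -109.    62.1] j6 -0.41 g 0.419
```

Knob_2 is still running free, so I'll continue.

move_arm(
  series=[
    [0, 0, 0.05, 0, 0, 0, 0.2],
    [0, 0, 0.1, 0, 0, 0, 0.2],
    [0, 0, 0.12, 0, 0, 0, 0.2],
    [0, 0, 0.12, 0, 0, 0, 0.2],
  ],
)

```text
time_s: 18.42
eef_pos: [533.4, -108.9, 62.1]
ee_rot: [0.004, 0.75, 0.662, 0.001]
force: [-5.0, -2.1, 3.2]
grip_width: 0.42
```

Run:
```python
from h import *
avg(6)
```

```text
t 18.67 T [-0.244  0.951  0.409] sdz 0.025 F [-5.3 -1.6  2.5] pos [ 533.4 -109.    62.1] j6 -0.291 g 0.419
```

move_arm(
  series=[
    [0, 0, 0.05, 0, 0, 0, 0.2],
    [0, 0, 0.1, 0, 0, 0, 0.2],
    [0, 0, 0.1, 0, 0, 0, 0.2],
  ],
)

```text
time_s: 18.97
eef_pos: [533.3, -108.9, 62.1]
ee_rot: [0.004, 0.782, 0.624, 0.001]
force: [-6.0, -1.7, 2.6]
grip_width: 0.418
```

Run:
```python
from h import *
avg(6)
```

```text
t 19.22 T [-0.246  0.934  0.388] sdz 0.042 F [-5.4 -1.4  2.3] pos [ 533.3 -109.    62.1] j6 -0.193 g 0.42
```

move_arm(
  series=[
    [0, 0, 0.05, 0, 0, 0, 0.2],
    [0, 0, 0.1, 0, 0, 0, 0.2],
    [0, 0, 0.12, 0, 0, 0, 0.2],
    [0, 0, 0.12, 0, 0, 0, 0.2],
  ],
)

```text
time_s: 19.6
eef_pos: [533.2, -108.9, 62.1]
ee_rot: [0.004, 0.817, 0.577, 0.001]
force: [-4.7, -0.9, 1.5]
grip_width: 0.412
```

Run:
```python
from h import *
avg(6)
```

```text
t 19.85 T [-0.21   0.94   0.427] sdz 0.015 F [-5.  -1.1  2.4] pos [ 533.1 -108.9   62.1] j6 -0.075 g 0.419
```

move_arm(
  series=[
    [0, 0, 0.05, 0, 0, 0, 0.2],
    [0, 0, 0.08, 0, 0, 0, 0.2],
    [0, 0, 0.08, 0, 0, 0, 0.2],
  ],
)

```text
time_s: 20.15
eef_pos: [533.1, -108.9, 62.1]
ee_rot: [0.004, 0.839, 0.545, 0.001]
force: [-4.7, -1.7, 3.1]
grip_width: 0.42
```

Run:
```python
from h import *
avg(6)
```

```text
t 20.4 T [-0.188  0.941  0.45 ] sdz 0.036 F [-4.9 -1.1  2.8] pos [ 533.1 -108.8   62.1] j6 0.003 g 0.419
```

move_arm(
  series=[
    [0, 0, 0.05, 0, 0, 0, 0.2],
    [0, 0, 0.08, 0, 0, 0, 0.2],
    [0, 0, 0.08, 0, 0, 0, 0.2],
  ],
)

```text
time_s: 20.7
eef_pos: [533.0, -108.8, 62.1]
ee_rot: [0.004, 0.859, 0.512, 0.001]
force: [-4.8, -1.5, 2.5]
grip_width: 0.42
```

Run:
```python
from h import *
avg(8)
```

```text
t 21.05 T [-0.159  0.926  0.497] sdz 0.018 F [-4.9 -1.2  2.7] pos [ 533.  -108.8   62.1] j6 0.081 g 0.415
```

0.50 N m reached, so knob_2 is snug. Knob_4 is next.

move_arm(
  series=[
    [0, 0, 0, 0, 0, 0, 0.7],
    [0, 0, 0, 0, 0, 0, 0.7],
    [0, 0, 0, 0, 0, -2, 0.7],
    [0, 0, 0, 0, 0, -4, 0.7],
    [0, 0, -0.12, 0, 0, -4.5, 0.7],
  ],
)

```text
time_s: 21.52
eef_pos: [534.5, -108.9, 110.0]
ee_rot: [0.006, 0.827, 0.563, 0.003]
force: [0.2, 0.3, 0.6]
grip_width: 0.702
```

Run:
```python
from h import *
go(K[4][0]-.4,K[4][1]-.7,105)
```

```text
rot [ 0.009  0.012 -1.51 ] cm [-2.11 11.7   0.66] dist 11.9 j6 -0.04 F [0.2 0.3 0.6] T [0.037 0.01  0.005] g 0.702
```

Run:
```python
from h import *
go(K[4][0]-.4,K[4][1]-.7,105,103)
```

```text
rot [ 0.012  0.006 -0.602] cm [-2.11 11.7   0.66] dist 11.9 j6 -0.04 F [0.2 0.3 0.6] T [0.037 0.01  0.005] g 0.702
```

move_arm(
  series=[
    [0.01, 0.006, -0.12, -0.7, 3.9, 0, 0.7],
    [0.012, 0.006, -0.24, -1.4, 7.8, 0, 0.7],
    [0.012, 0.006, -0.36, -2.1, 11.7, 0, 0.7],
    [0.012, 0.006, -0.48, -2.1, 11.7, 0, 0.7],
    [0.012, 0.006, -0.6, -2.1, 11.7, 0, 0.7],
  ],
)

```text
time_s: 21.93
eef_pos: [637.2, -172.3, 110.5]
ee_rot: [0.001, 0.621, 0.784, 0.001]
force: [-1.0, -0.2, -0.4]
grip_width: 0.7
```

Run:
```python
from h import *
go(K[4][0]-.4,K[4][1]-.7,61,103)
```

```text
rot [ 0.002 -0.     0.003] cm [ 0.12 -0.14  4.95] dist 5.0 j6 -0.67 F [-1.  -0.2 -0.4] T [-0.036  0.021  0.015] g 0.7
```

move_arm(
  series=[
    [0, 0, 0, 0.1, -0.1, 2, 0.7],
    [0, 0, 0, 0.1, -0.1, 4, 0.7],
    [0, 0, 0, 0.1, -0.1, 4.9, 0.7],
    [0, 0, 0, 0.1, -0.1, 4.9, 0.7],
    [0, 0, 0, 0.1, -0.1, 4.9, 0.7],
  ],
)

```text
time_s: 22.35
eef_pos: [636.4, -171.6, 61.9]
ee_rot: [0.001, 0.621, 0.784, 0.001]
force: [0.1, 0.0, 0.2]
grip_width: 0.701
```

Run:
```python
from h import *
avg(3)
go(K[4][0]-.4,K[4][1]-.7,61,103)
```

```text
t 22.45 T [-0.009 -0.028  0.01 ] sdz 0.02 F [-0.1  0.   0.2] pos [ 636.8 -171.9   62.9] j6 -0.672 g 0.699
rot [0.004 0.001 0.003] cm [ 0.06 -0.1   0.2 ] dist 0.2 j6 -0.67 F [-0.4  0.3 -1.1] T [ 0.01  -0.028  0.058] g 0.7
```

move_arm(
  series=[
    [0, 0, 0, 0.05, -0.1, 0.2, 0.4],
    [0, 0, 0, 0.05, -0.1, 0.2, 0.2],
    [0, 0, 0, 0.05, -0.1, 0.2, 0.2],
    [0, 0, 0, 0.05, -0.1, 0.2, 0.2],
    [0, 0, 0, 0.05, -0.1, 0.2, 0.2],
  ],
)

```text
time_s: 22.92
eef_pos: [636.0, -171.7, 62.0]
ee_rot: [0.002, 0.621, 0.784, 0.001]
force: [-2.0, 0.4, 6.9]
grip_width: 0.421
```

move_arm(
  series=[
    [0, 0, 0.08, 0, 0, 0, 0.2],
    [0, 0, 0.16, 0, 0, 0, 0.2],
    [0, 0, 0.24, 0, 0, 0, 0.2],
    [0, 0, 0.32, 0, 0, 0, 0.2],
    [0, 0, 0.32, 0, 0, 0, 0.2],
  ],
)

```text
time_s: 23.33
eef_pos: [635.6, -171.7, 62.1]
ee_rot: [0.002, 0.739, 0.674, 0.001]
force: [-2.7, -0.4, 1.7]
grip_width: 0.419
```

Run:
```python
from h import *
avg(6)
```

```text
t 23.58 T [-0.007  0.668  0.353] sdz 0.023 F [-3.8  0.1  2.2] pos [ 635.7 -171.7   62. ] j6 -0.354 g 0.418
```

move_arm(
  series=[
    [0, 0, 0.05, 0, 0, 0, 0.2],
    [0, 0, 0.1, 0, 0, 0, 0.2],
    [0, 0, 0.12, 0, 0, 0, 0.2],
    [0, 0, 0.12, 0, 0, 0, 0.2],
  ],
)

```text
time_s: 23.97
eef_pos: [635.5, -171.7, 62.1]
ee_rot: [0.002, 0.777, 0.63, 0.001]
force: [-4.2, 0.8, 3.1]
grip_width: 0.416
```

Run:
```python
from h import *
avg(6)
```

```text
t 24.22 T [0.062 0.859 0.379] sdz 0.029 F [-4.7 -0.   3.3] pos [ 635.6 -171.7   62.1] j6 -0.235 g 0.417
```

move_arm(
  series=[
    [0, 0, 0.05, 0, 0, 0, 0.2],
    [0, 0, 0.1, 0, 0, 0, 0.2],
    [0, 0, 0.12, 0, 0, 0, 0.2],
    [0, 0, 0.12, 0, 0, 0, 0.2],
  ],
)

```text
time_s: 24.6
eef_pos: [635.4, -171.7, 62.0]
ee_rot: [0.001, 0.813, 0.582, 0.001]
force: [-3.9, 0.2, 3.4]
grip_width: 0.418
```

Run:
```python
from h import *
avg(6)
```

```text
t 24.85 T [0.035 0.879 0.383] sdz 0.025 F [-4.9  0.5  3.1] pos [ 635.4 -171.6   62.1] j6 -0.116 g 0.418
```

move_arm(
  series=[
    [0, 0, 0.05, 0, 0, 0, 0.2],
    [0, 0, 0.1, 0, 0, 0, 0.2],
    [0, 0, 0.12, 0, 0, 0, 0.2],
    [0, 0, 0.12, 0, 0, 0, 0.2],
  ],
)

```text
time_s: 25.23
eef_pos: [635.3, -171.6, 62.0]
ee_rot: [0.001, 0.846, 0.533, 0.001]
force: [-5.8, 0.8, 3.4]
grip_width: 0.418
```

Run:
```python
from h import *
avg(6)
```

```text
t 25.48 T [0.052 0.89  0.403] sdz 0.017 F [-5.3  0.7  3.4] pos [ 635.3 -171.6   62.1] j6 0.004 g 0.419
```

move_arm(
  series=[
    [0, 0, 0.05, 0, 0, 0, 0.2],
    [0, 0, 0.1, 0, 0, 0, 0.2],
    [0, 0, 0.1, 0, 0, 0, 0.2],
  ],
)

```text
time_s: 25.78
eef_pos: [635.2, -171.5, 62.0]
ee_rot: [0.001, 0.872, 0.49, 0.001]
force: [-5.3, 1.1, 2.9]
grip_width: 0.422
```

Run:
```python
from h import *
avg(6)
```

```text
t 26.03 T [0.054 0.842 0.397] sdz 0.044 F [-5.6  0.8  2.9] pos [ 635.3 -171.6   62. ] j6 0.103 g 0.417
```

move_arm(
  series=[
    [0, 0, 0.05, 0, 0, 0, 0.2],
    [0, 0, 0.1, 0, 0, 0, 0.2],
    [0, 0, 0.1, 0, 0, 0, 0.2],
  ],
)

```text
time_s: 26.33
eef_pos: [635.2, -171.5, 62.0]
ee_rot: [0.001, 0.895, 0.446, 0.001]
force: [-5.2, -0.2, 2.6]
grip_width: 0.418
```

Run:
```python
from h import *
avg(6)
```

```text
t 26.58 T [0.062 0.856 0.402] sdz 0.033 F [-5.1  0.5  2.8] pos [ 635.2 -171.5   62. ] j6 0.202 g 0.419
```

move_arm(
  series=[
    [0, 0, 0.05, 0, 0, 0, 0.2],
    [0, 0, 0.1, 0, 0, 0, 0.2],
    [0, 0, 0.1, 0, 0, 0, 0.2],
  ],
)

```text
time_s: 26.88
eef_pos: [635.1, -171.4, 62.0]
ee_rot: [0.001, 0.916, 0.401, 0.001]
force: [-5.0, 0.2, 2.8]
grip_width: 0.42
```

Run:
```python
from h import *
avg(6)
```

```text
t 27.13 T [0.07  0.874 0.381] sdz 0.028 F [-5.   0.4  3.3] pos [ 635.1 -171.4   62. ] j6 0.301 g 0.415
```

move_arm(
  series=[
    [0, 0, 0.05, 0, 0, 0, 0.2],
    [0, 0, 0.1, 0, 0, 0, 0.2],
    [0, 0, 0.1, 0, 0, 0, 0.2],
  ],
)

```text
time_s: 27.43
eef_pos: [635.0, -171.3, 62.0]
ee_rot: [0.0, 0.935, 0.355, 0.001]
force: [-6.1, 1.0, 2.7]
grip_width: 0.417
```

Run:
```python
from h import *
avg(6)
```

```text
t 27.68 T [0.095 0.838 0.458] sdz 0.013 F [-5.1  0.9  3.1] pos [ 635.1 -171.3   62.1] j6 0.4 g 0.416
```

move_arm(
  series=[
    [0, 0, 0.04, 0, 0, 0, 0.2],
    [0, 0, 0.07, 0, 0, 0, 0.2],
    [0, 0, 0.07, 0, 0, 0, 0.2],
  ],
)

```text
time_s: 27.98
eef_pos: [635.0, -171.3, 62.1]
ee_rot: [0.0, 0.946, 0.324, 0.001]
force: [-4.8, 0.4, 2.4]
grip_width: 0.42
```

Run:
```python
from h import *
avg(8)
```

```text
t 28.33 T [0.084 0.823 0.463] sdz 0.021 F [-5.2  0.5  3.1] pos [ 635.  -171.3   62. ] j6 0.468 g 0.421
```

move_arm(
  series=[
    [0, 0, 0.03, 0, 0, 0, 0.2],
    [0, 0, 0.06, 0, 0, 0, 0.2],
    [0, 0, 0.06, 0, 0, 0, 0.2],
  ],
)

```text
time_s: 28.63
eef_pos: [635.0, -171.2, 62.1]
ee_rot: [0.0, 0.955, 0.296, 0.001]
force: [-4.1, 1.1, 2.9]
grip_width: 0.42
```

Run:
```python
from h import *
avg(8)
```

```text
t 28.98 T [0.064 0.828 0.49 ] sdz 0.02 F [-4.8  0.8  2.9] pos [ 635.  -171.2   62. ] j6 0.526 g 0.42
```

All four are snug. I'll release and go to knob_1 for the second pass.

move_arm(
  series=[
    [0, 0, 0, 0, 0, 0, 0.7],
    [0, 0, 0, 0, 0, 0, 0.7],
    [0, 0, 0, 0, 0, -2, 0.7],
    [0, 0, 0, 0, 0, -4, 0.7],
    [0, 0, -0.12, 0, 0, -4.5, 0.7],
  ],
)

```text
time_s: 29.45
eef_pos: [636.6, -171.8, 110.4]
ee_rot: [0.002, 0.936, 0.353, 0.003]
force: [-0.5, -0.4, 0.9]
grip_width: 0.7
```

Run:
```python
from h import *
s=ctrl.sense();q=s["ee_rot"];print(s["eef_pos"],Ro.from_quat([q[1],q[2],q[3],q[0]]).as_matrix()[:2,0])
go(K[1][0]-.4,K[1][1]-.7,105,89)
```

```text
[ 636.55789885 -171.83727013  110.41846471] [0.75051725 0.66083513]
rot [ 0.008 -0.001 -0.831] cm [ 3.94 -7.57  0.51] dist 8.5 j6 0.41 F [-0.5 -0.4  0.9] T [0.005 0.037 0.02 ] g 0.7
```

move_arm(
  series=[
    [0.006, 0, -0.12, 1.3, -2.5, 0, 0.7],
    [0.006, 0, -0.24, 2.6, -5, 0, 0.7],
    [0.006, 0, -0.36, 3.9, -7.6, 0, 0.7],
    [0.006, 0, -0.48, 3.9, -7.6, 0, 0.7],
    [0.006, 0, -0.6, 3.9, -7.6, 0, 0.7],
  ],
)

```text
time_s: 29.87
eef_pos: [616.0, -87.5, 110.4]
ee_rot: [0.001, 0.787, 0.617, 0.002]
force: [-0.0, -0.2, -0.4]
grip_width: 0.699
```

Run:
```python
from h import *
go(K[1][0]-.4,K[1][1]-.7,61,75)
```

```text
rot [ 0.004 -0.002  0.021] cm [-0.16  0.03  4.94] dist 4.9 j6 -0.09 F [-0.  -0.2 -0.4] T [-0.026 -0.032 -0.021] g 0.699
```

move_arm(
  series=[
    [0, 0, 0, -0.15, 0.05, 2, 0.7],
    [0, 0, 0, -0.15, 0.05, 4, 0.7],
    [0, 0, 0, -0.15, 0.05, 5, 0.7],
    [0, 0, 0, -0.15, 0.05, 5, 0.7],
    [0, 0, 0, -0.15, 0.05, 5, 0.7],
  ],
)

```text
time_s: 30.28
eef_pos: [616.6, -89.1, 60.7]
ee_rot: [0.001, 0.787, 0.617, 0.002]
force: [0.8, -0.1, 0.4]
grip_width: 0.701
```

Run:
```python
from h import *
avg(3)
go(K[1][0]-.4,K[1][1]-.7,61,75)
```

```text
t 30.38 T [-0.013 -0.006 -0.008] sdz 0.018 F [0.3 0.2 0.4] pos [617.1 -89.2  61.7] j6 -0.093 g 0.7
rot [ 0.007 -0.002  0.021] cm [-0.   -0.1   0.07] dist 0.1 j6 -0.09 F [-0.3  0.2  0.8] T [-0.005 -0.023 -0.013] g 0.698
```

move_arm(
  series=[
    [0, 0, 0, 0, -0.1, 0.1, 0.4],
    [0, 0, 0, 0, -0.1, 0.1, 0.2],
    [0, 0, 0, 0, -0.1, 0.1, 0.2],
    [0, 0, 0, 0, -0.1, 0.1, 0.2],
    [0, 0, 0, 0, -0.1, 0.1, 0.2],
  ],
)

```text
time_s: 30.85
eef_pos: [616.0, -89.0, 61.9]
ee_rot: [0.002, 0.787, 0.617, 0.003]
force: [-4.4, 0.6, 6.8]
grip_width: 0.42
```

move_arm(
  series=[
    [0, 0, 0.12, 0, 0, 0, 0.2],
    [0, 0, 0.24, 0, 0, 0, 0.2],
    [0, 0, 0.36, 0, 0, 0, 0.2],
    [0, 0, 0.45, 0, 0, 0, 0.2],
    [0, 0, 0.45, 0, 0, 0, 0.2],
  ],
)

```text
time_s: 31.27
eef_pos: [615.6, -88.8, 62.0]
ee_rot: [0.001, 0.905, 0.425, 0.003]
force: [-2.4, 0.7, 1.3]
grip_width: 0.416
```

Run:
```python
from h import *
avg(6)
```

```text
t 31.52 T [0.12  0.624 0.509] sdz 0.023 F [-3.6  1.   1.5] pos [615.7 -88.8  61.9] j6 0.355 g 0.421
```

move_arm(
  series=[
    [0, 0, 0.08, 0, 0, 0, 0.2],
    [0, 0, 0.16, 0, 0, 0, 0.2],
    [0, 0, 0.22, 0, 0, 0, 0.2],
    [0, 0, 0.22, 0, 0, 0, 0.2],
  ],
)

```text
time_s: 31.9
eef_pos: [615.5, -88.7, 62.0]
ee_rot: [0.001, 0.946, 0.325, 0.003]
force: [-4.3, 1.2, 1.6]
grip_width: 0.418
```

Run:
```python
from h import *
avg(6)
```

```text
t 32.15 T [0.19  0.677 0.602] sdz 0.022 F [-4.8  1.9  1.9] pos [615.6 -88.7  62. ] j6 0.574 g 0.417
```

move_arm(
  series=[
    [0, 0, 0.07, 0, 0, 0, 0.2],
    [0, 0, 0.14, 0, 0, 0, 0.2],
    [0, 0, 0.14, 0, 0, 0, 0.2],
  ],
)

```text
time_s: 32.45
eef_pos: [615.5, -88.6, 61.9]
ee_rot: [0.001, 0.966, 0.258, 0.003]
force: [-4.3, 1.8, 1.3]
grip_width: 0.418
```

Run:
```python
from h import *
avg(8)
```

```text
t 32.8 T [0.25  0.695 0.69 ] sdz 0.032 F [-4.5  2.1  1.9] pos [615.5 -88.6  62. ] j6 0.712 g 0.422
```

0.69 N m on knob_1. Knob_3 next.

move_arm(
  series=[
    [0, 0, 0, 0, 0, 0, 0.7],
    [0, 0, 0, 0, 0, 0, 0.7],
    [0, 0, 0, 0, 0, -2, 0.7],
    [0, 0, 0, 0, 0, -4, 0.7],
    [0, 0, -0.12, 0, 0, -4.5, 0.7],
  ],
)

```text
time_s: 33.27
eef_pos: [617.1, -89.4, 110.3]
ee_rot: [0.003, 0.948, 0.317, 0.005]
force: [0.2, -0.6, 0.5]
grip_width: 0.697
```

Run:
```python
from h import *
go(K[3][0]-.4,K[3][1]-.9,105,71)
```

```text
rot [ 0.011 -0.006 -0.594] cm [-11.24   4.28   0.47] dist 12.0 j6 0.59 F [ 0.2 -0.6  0.5] T [-0.007 -0.025  0.03 ] g 0.697
```

move_arm(
  series=[
    [0.011, -0.006, -0.12, -3.7, 1.4, 0, 0.7],
    [0.011, -0.006, -0.24, -7.4, 2.8, 0, 0.7],
    [0.011, -0.006, -0.36, -11.2, 4.3, 0, 0.7],
    [0.011, -0.006, -0.48, -11.2, 4.3, 0, 0.7],
    [0.011, -0.006, -0.6, -11.2, 4.3, 0, 0.7],
  ],
)

```text
time_s: 33.68
eef_pos: [553.0, -193.7, 110.2]
ee_rot: [0.001, 0.812, 0.584, 0.0]
force: [0.1, 1.2, 0.6]
grip_width: 0.696
```

Run:
```python
from h import *
go(K[3][0]-.4,K[3][1]-.9,61,71)
```

```text
rot [0.002 0.    0.009] cm [ 0.25 -0.08  4.92] dist 4.9 j6 -0.21 F [0.1 1.2 0.6] T [0.002 0.007 0.036] g 0.696
```

move_arm(
  series=[
    [0, 0, 0, 0.15, -0.05, 2, 0.7],
    [0, 0, 0, 0.15, -0.05, 4, 0.7],
    [0, 0, 0, 0.15, -0.05, 4.9, 0.7],
    [0, 0, 0, 0.15, -0.05, 4.9, 0.7],
    [0, 0, 0, 0.15, -0.05, 4.9, 0.7],
  ],
)

```text
time_s: 34.1
eef_pos: [553.4, -192.5, 61.6]
ee_rot: [0.001, 0.812, 0.584, 0.001]
force: [-0.4, 0.6, -0.2]
grip_width: 0.703
```

Run:
```python
from h import *
avg(3)
go(K[3][0]-.4,K[3][1]-.9,61,71)
```

```text
t 34.2 T [-0.027 -0.001  0.007] sdz 0.006 F [0.3 0.8 0.4] pos [ 553.8 -192.6   62.4] j6 -0.211 g 0.696
rot [0.004 0.001 0.009] cm [ 0.11 -0.1   0.14] dist 0.2 j6 -0.21 F [-0.   0.2  0.4] T [-0.048 -0.001 -0.009] g 0.697
```

move_arm(
  series=[
    [0, 0, 0, 0.1, -0.1, 0.15, 0.4],
    [0, 0, 0, 0.1, -0.1, 0.15, 0.2],
    [0, 0, 0, 0.1, -0.1, 0.15, 0.2],
    [0, 0, 0, 0.1, -0.1, 0.15, 0.2],
    [0, 0, 0, 0.1, -0.1, 0.15, 0.2],
  ],
)

```text
time_s: 34.67
eef_pos: [553.0, -191.1, 61.9]
ee_rot: [0.002, 0.812, 0.584, 0.001]
force: [-4.7, 2.3, 7.0]
grip_width: 0.419
```

move_arm(
  series=[
    [0, 0, 0.12, 0, 0, 0, 0.2],
    [0, 0, 0.24, 0, 0, 0, 0.2],
    [0, 0, 0.36, 0, 0, 0, 0.2],
    [0, 0, 0.46, 0, 0, 0, 0.2],
    [0, 0, 0.46, 0, 0, 0, 0.2],
  ],
)

```text
time_s: 35.08
eef_pos: [552.7, -190.9, 62.0]
ee_rot: [0.001, 0.924, 0.383, 0.001]
force: [-2.1, 0.9, 1.5]
grip_width: 0.418
```

Run:
```python
from h import *
avg(6)
```

```text
t 35.33 T [0.181 0.579 0.535] sdz 0.027 F [-3.7  1.3  1.8] pos [ 552.7 -190.9   61.9] j6 0.248 g 0.417
```

move_arm(
  series=[
    [0, 0, 0.08, 0, 0, 0, 0.2],
    [0, 0, 0.16, 0, 0, 0, 0.2],
    [0, 0, 0.2, 0, 0, 0, 0.2],
    [0, 0, 0.2, 0, 0, 0, 0.2],
  ],
)

```text
time_s: 35.72
eef_pos: [552.6, -190.8, 61.9]
ee_rot: [0.001, 0.957, 0.291, 0.001]
force: [-3.4, 1.7, 2.1]
grip_width: 0.422
```

Run:
```python
from h import *
avg(6)
```

```text
t 35.97 T [0.288 0.651 0.646] sdz 0.03 F [-4.2  2.1  2.5] pos [ 552.6 -190.8   61.9] j6 0.447 g 0.418
```

move_arm(
  series=[
    [0, 0, 0.05, 0, 0, 0, 0.2],
    [0, 0, 0.09, 0, 0, 0, 0.2],
    [0, 0, 0.09, 0, 0, 0, 0.2],
  ],
)

```text
time_s: 36.27
eef_pos: [552.6, -190.7, 61.9]
ee_rot: [0.001, 0.969, 0.248, 0.001]
force: [-4.4, 3.0, 2.0]
grip_width: 0.419
```

Run:
```python
from h import *
avg(8)
```

```text
t 36.62 T [0.38  0.656 0.701] sdz 0.038 F [-4.2  2.7  2.6] pos [ 552.6 -190.7   62. ] j6 0.536 g 0.418
```

0.70 N m on knob_3. Now knob_2.

move_arm(
  series=[
    [0, 0, 0, 0, 0, 0, 0.7],
    [0, 0, 0, 0, 0, 0, 0.7],
    [0, 0, 0, 0, 0, -2, 0.7],
    [0, 0, 0, 0, 0, -4, 0.7],
    [0, 0, -0.12, 0, 0, -4.5, 0.7],
  ],
)

```text
time_s: 37.08
eef_pos: [554.2, -191.7, 110.1]
ee_rot: [0.003, 0.952, 0.305, 0.003]
force: [0.1, -0.3, 0.7]
grip_width: 0.699
```

Run:
```python
from h import *
go(K[2][0]-.4,K[2][1]-.8,105,70)
```

```text
rot [ 0.009 -0.001 -0.601] cm [ 3.15 -7.96  0.46] dist 8.6 j6 0.42 F [ 0.1 -0.3  0.7] T [-0.02   0.025 -0.011] g 0.699
```

move_arm(
  series=[
    [0.009, 0, -0.12, 1, -2.6, 0, 0.7],
    [0.009, 0, -0.24, 2, -5.2, 0, 0.7],
    [0.009, 0, -0.36, 3.1, -8, 0, 0.7],
    [0.009, 0, -0.48, 3.1, -8, 0, 0.7],
    [0.009, 0, -0.6, 3.1, -8, 0, 0.7],
  ],
)

```text
time_s: 37.5
eef_pos: [533.3, -107.5, 110.0]
ee_rot: [0.0, 0.817, 0.576, 0.001]
force: [0.9, -1.0, 0.3]
grip_width: 0.7
```

Run:
```python
from h import *
go(K[2][0]-.4,K[2][1]-.8,61,70)
```

```text
rot [ 0.002 -0.002  0.006] cm [-0.1   0.05  4.9 ] dist 4.9 j6 -0.07 F [ 0.9 -1.   0.3] T [-0.005 -0.068 -0.008] g 0.7
```

move_arm(
  series=[
    [0, 0, 0, -0.1, 0, 2, 0.7],
    [0, 0, 0, -0.1, 0, 4, 0.7],
    [0, 0, 0, -0.1, 0, 4.9, 0.7],
    [0, 0, 0, -0.1, 0, 4.9, 0.7],
    [0, 0, 0, -0.1, 0, 4.9, 0.7],
  ],
)

```text
time_s: 37.92
eef_pos: [533.4, -108.7, 61.4]
ee_rot: [0.001, 0.818, 0.576, 0.001]
force: [-0.4, -0.8, 0.3]
grip_width: 0.699
```

Run:
```python
from h import *
avg(3)
go(K[2][0]-.4,K[2][1]-.8,61,70)
```

```text
t 38.02 T [0.008 0.016 0.011] sdz 0.01 F [-0.3 -0.5  0.5] pos [ 533.8 -108.8   62.1] j6 -0.075 g 0.697
rot [ 0.004 -0.001  0.006] cm [ 0.01 -0.02  0.11] dist 0.1 j6 -0.08 F [ 0.6 -0.4  0.1] T [-0.025 -0.045  0.018] g 0.7
```

move_arm(
  series=[
    [0, 0, 0, 0, 0, 0.1, 0.4],
    [0, 0, 0, 0, 0, 0.1, 0.2],
    [0, 0, 0, 0, 0, 0.1, 0.2],
    [0, 0, 0, 0, 0, 0.1, 0.2],
    [0, 0, 0, 0, 0, 0.1, 0.2],
  ],
)

```text
time_s: 38.48
eef_pos: [533.4, -108.7, 62.2]
ee_rot: [0.001, 0.817, 0.576, 0.002]
force: [-7.6, 1.2, 10.6]
grip_width: 0.42
```

move_arm(
  series=[
    [0, 0, 0.12, 0, 0, 0, 0.2],
    [0, 0, 0.24, 0, 0, 0, 0.2],
    [0, 0, 0.36, 0, 0, 0, 0.2],
    [0, 0, 0.46, 0, 0, 0, 0.2],
    [0, 0, 0.46, 0, 0, 0, 0.2],
  ],
)

```text
time_s: 38.9
eef_pos: [532.9, -108.4, 62.4]
ee_rot: [0.001, 0.928, 0.373, 0.001]
force: [-3.1, 0.9, 2.1]
grip_width: 0.419
```

Run:
```python
from h import *
avg(6)
```

```text
t 39.15 T [0.287 0.716 0.524] sdz 0.031 F [-4.4  1.2  3. ] pos [ 533.  -108.5   62.4] j6 0.382 g 0.421
```

move_arm(
  series=[
    [0, 0, 0.08, 0, 0, 0, 0.2],
    [0, 0, 0.16, 0, 0, 0, 0.2],
    [0, 0, 0.2, 0, 0, 0, 0.2],
    [0, 0, 0.2, 0, 0, 0, 0.2],
  ],
)

```text
time_s: 39.53
eef_pos: [532.9, -108.3, 62.4]
ee_rot: [0.0, 0.959, 0.282, 0.001]
force: [-2.4, 2.5, 2.4]
grip_width: 0.413
```

Run:
```python
from h import *
avg(6)
```

```text
t 39.78 T [0.357 0.591 0.634] sdz 0.022 F [-3.4  2.6  2.6] pos [ 532.9 -108.3   62.4] j6 0.581 g 0.414
```

move_arm(
  series=[
    [0, 0, 0.06, 0, 0, 0, 0.2],
    [0, 0, 0.11, 0, 0, 0, 0.2],
    [0, 0, 0.11, 0, 0, 0, 0.2],
  ],
)

```text
time_s: 40.08
eef_pos: [532.8, -108.2, 62.4]
ee_rot: [0.0, 0.974, 0.228, 0.001]
force: [-4.6, 1.6, 3.3]
grip_width: 0.419
```

Run:
```python
from h import *
avg(8)
```

```text
t 40.43 T [0.466 0.637 0.691] sdz 0.027 F [-3.8  2.6  2.7] pos [ 532.9 -108.2   62.4] j6 0.69 g 0.418
```

0.69 N m on knob_2. Now knob_4.

move_arm(
  series=[
    [0, 0, 0, 0, 0, 0, 0.7],
    [0, 0, 0, 0, 0, 0, 0.7],
    [0, 0, 0, 0, 0, -2, 0.7],
    [0, 0, 0, 0, 0, -4, 0.7],
    [0, 0, -0.12, 0, 0, -4.5, 0.7],
  ],
)

```text
time_s: 40.9
eef_pos: [534.4, -109.2, 110.3]
ee_rot: [0.002, 0.958, 0.286, 0.004]
force: [1.0, 0.1, 0.2]
grip_width: 0.698
```

Run:
```python
from h import *
go(K[4][0]-.6,K[4][1]-.7,105,68)
```

```text
rot [ 0.007 -0.004 -0.606] cm [ 5.02 10.75  0.62] dist 11.9 j6 0.57 F [1.  0.1 0.2] T [0.026 0.013 0.019] g 0.698
```

move_arm(
  series=[
    [0.007, -0.004, -0.12, 1.7, 3.6, 0, 0.7],
    [0.007, -0.004, -0.24, 3.4, 7.2, 0, 0.7],
    [0.007, -0.004, -0.36, 5, 10.7, 0, 0.7],
    [0.007, -0.004, -0.48, 5, 10.7, 0, 0.7],
    [0.007, -0.004, -0.6, 5, 10.7, 0, 0.7],
  ],
)

```text
time_s: 41.32
eef_pos: [636.4, -172.8, 110.2]
ee_rot: [0.001, 0.829, 0.559, 0.0]
force: [-0.5, 0.9, 0.2]
grip_width: 0.698
```

Run:
```python
from h import *
go(K[4][0]-.6,K[4][1]-.7,61,68)
```

```text
rot [ 0.002  0.    -0.002] cm [ 0.09 -0.14  4.92] dist 4.9 j6 -0.06 F [-0.5  0.9  0.2] T [-0.004  0.035  0.019] g 0.698
```

move_arm(
  series=[
    [0, 0, 0, 0.1, -0.15, 2, 0.7],
    [0, 0, 0, 0.1, -0.15, 4, 0.7],
    [0, 0, 0, 0.1, -0.15, 4.9, 0.7],
    [0, 0, 0, 0.1, -0.15, 4.9, 0.7],
    [0, 0, 0, 0.1, -0.15, 4.9, 0.7],
  ],
)

```text
time_s: 41.73
eef_pos: [635.7, -171.6, 61.5]
ee_rot: [0.001, 0.83, 0.558, 0.001]
force: [0.5, -0.3, 0.3]
grip_width: 0.702
```

Run:
```python
from h import *
avg(3)
go(K[4][0]-.6,K[4][1]-.7,61,68)
```

```text
t 41.83 T [-0.002  0.01  -0.009] sdz 0.034 F [0.2 0.2 0.3] pos [ 636.2 -171.7   62.6] j6 -0.055 g 0.698
rot [ 0.004  0.    -0.002] cm [-0.   -0.07  0.16] dist 0.2 j6 -0.06 F [-0.5 -0.  -0.4] T [-0.001  0.017  0.004] g 0.699
```

move_arm(
  series=[
    [0, 0, 0, 0, -0.1, 0.15, 0.4],
    [0, 0, 0, 0, -0.1, 0.15, 0.2],
    [0, 0, 0, 0, -0.1, 0.15, 0.2],
    [0, 0, 0, 0, -0.1, 0.15, 0.2],
    [0, 0, 0, 0, -0.1, 0.15, 0.2],
  ],
)

```text
time_s: 42.3
eef_pos: [635.4, -171.4, 62.3]
ee_rot: [0.002, 0.829, 0.559, 0.001]
force: [-2.1, 0.3, 5.6]
grip_width: 0.42
```

move_arm(
  series=[
    [0, 0, 0.12, 0, 0, 0, 0.2],
    [0, 0, 0.24, 0, 0, 0, 0.2],
    [0, 0, 0.36, 0, 0, 0, 0.2],
    [0, 0, 0.46, 0, 0, 0, 0.2],
    [0, 0, 0.46, 0, 0, 0, 0.2],
  ],
)

```text
time_s: 42.72
eef_pos: [635.1, -171.2, 62.3]
ee_rot: [0.002, 0.935, 0.354, 0.001]
force: [-1.2, 1.5, 0.7]
grip_width: 0.416
```

Run:
```python
from h import *
avg(6)
```

```text
t 42.97 T [0.28  0.551 0.52 ] sdz 0.031 F [-3.   1.7  1.7] pos [ 635.2 -171.2   62.3] j6 0.402 g 0.413
```

move_arm(
  series=[
    [0, 0, 0.08, 0, 0, 0, 0.2],
    [0, 0, 0.16, 0, 0, 0, 0.2],
    [0, 0, 0.2, 0, 0, 0, 0.2],
    [0, 0, 0.2, 0, 0, 0, 0.2],
  ],
)

```text
time_s: 43.35
eef_pos: [635.1, -171.1, 62.4]
ee_rot: [0.001, 0.965, 0.261, 0.002]
force: [-3.9, 2.1, 2.4]
grip_width: 0.42
```

Run:
```python
from h import *
avg(6)
```

```text
t 43.6 T [0.397 0.62  0.625] sdz 0.023 F [-3.6  2.3  2.2] pos [ 635.1 -171.1   62.3] j6 0.602 g 0.42
```

move_arm(
  series=[
    [0, 0, 0.06, 0, 0, 0, 0.2],
    [0, 0, 0.12, 0, 0, 0, 0.2],
    [0, 0, 0.12, 0, 0, 0, 0.2],
  ],
)

```text
time_s: 43.9
eef_pos: [635.1, -171.0, 62.3]
ee_rot: [0.001, 0.979, 0.202, 0.002]
force: [-3.9, 2.1, 2.0]
grip_width: 0.416
```

Run:
```python
from h import *
avg(8)
```

```text
t 44.25 T [0.515 0.615 0.676] sdz 0.037 F [-3.5  3.   2.5] pos [ 635.1 -171.    62.3] j6 0.721 g 0.42
```

move_arm(
  series=[
    [0, 0, 0.03, 0, 0, 0, 0.2],
    [0, 0, 0.03, 0, 0, 0, 0.2],
  ],
)

```text
time_s: 44.47
eef_pos: [635.1, -170.9, 62.4]
ee_rot: [0.001, 0.982, 0.188, 0.002]
force: [-3.3, 3.1, 2.5]
grip_width: 0.421
```

Run:
```python
from h import *
avg(8)
```

```text
t 44.82 T [0.526 0.614 0.714] sdz 0.019 F [-4.   3.3  2.8] pos [ 635.1 -171.    62.4] j6 0.751 g 0.42
```

move_arm(
  series=[
    [0, 0, 0, 0, 0, 0, 0.7],
    [0, 0, 0, 0, 0, 0, 0.7],
    [0, 0, 0, 0, 0, -2, 0.7],
    [0, 0, 0, 0, 0, -5, 0.7],
    [0, 0, 0, 0, 0, -8, 0.7],
  ],
)

```text
time_s: 45.28
eef_pos: [634.8, -171.2, 142.9]
ee_rot: [0.001, 0.982, 0.188, 0.002]
force: [-0.2, 0.3, 0.2]
grip_width: 0.701
```

Run:
```python
from h import *
avg(2)
for n in ("scene","side"): cv2.imwrite(f"pics/{n}_end.png",capture(n)["frame"][:,:,::-1])
a=cv2.imread("pics/scene0.png");b=cv2.imread("pics/scene_end.png")
```

```text
t 45.33 T [-0.028 -0.058 -0.012] sdz 0.019 F [ 0.5 -0.3  3.6] pos [ 637.2 -172.3  150.4] j6 0.752 g 0.7
```

View pics/scene_end.png

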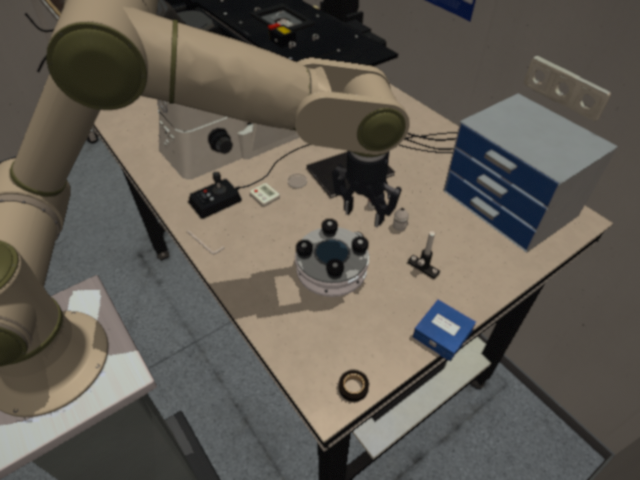

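View pics/side_end.png

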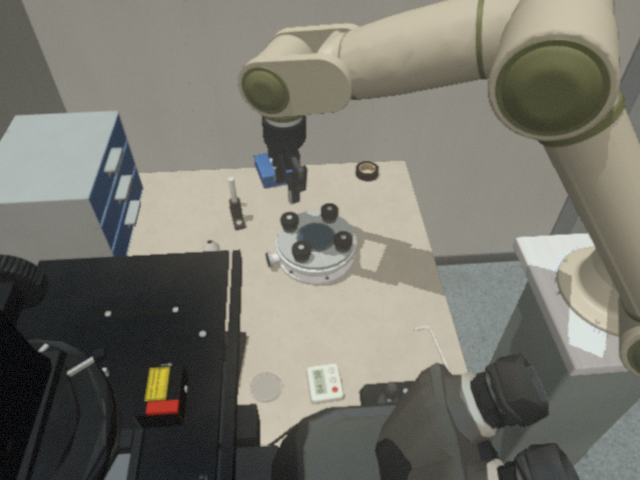

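In the end views the gripper hangs clear above knob_4, at scene (365,185). The dish (297,181), timer (264,194), hex key (208,241), tape roll (353,386) and objective (401,218) are where they started. The oil bottle at (374,197) is hidden behind the gripper, which never went near it. I'm handing in.

Run:
```python
from h import *
print(job.finish_job())
```

```text
the job is handed in; nothing more can be done
None
```

I tightened the four knobs in star order (1, 3, 2, 4) in two passes and handed the job in at about 45.5 s of the 72 s allowed.

| Knob | First pass, held still (N m) | Second pass, held still (N m) |
|---|---|---|
| knob_1 | 0.49 | 0.69 |
| knob_3 | 0.51 | 0.70 |
| knob_2 | 0.50 | 0.69 |
| knob_4 | 0.49 | 0.71 |

- **Torque accuracy:** each value is an average of eight readings (six for knob_1's first pass), good to about 0.01 N m. While a knob ran free it read 0.35 to 0.41 N m, slightly above the 0.35 expected, so a side-load bias of up to about 0.03 N m is possible.
- **Forces:** the side force while holding a knob was about 5 N. The most I saw at the end of any move was about 13 N at the wrist, well under the limits.
- **Last checks:** the gripper was open and clear of the chamber. The objects I could see stood where they started. The gripper hid the oil bottle in the last scene picture, so I could not confirm it, though the arm never went near it.
- **Disagreement:** the camera put the knob tops at 80.6 mm instead of 84 mm. The sideways positions agreed to about 1 mm, and every grasp held.

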